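# Hold the chuck-jaw box lid at its balance point

### The arm

A 7-joint arm with a two-finger parallel gripper is mounted at the origin on the work surface. World frame = base frame: x ahead of the robot, y to its left, z up, the work surface at z = 0. Lengths are in m, angles in rad, forces in N, time in s.
With the tool pointing down it reaches from about 0.425 to 0.825 m from the base axis. Payload 3.6 kg.
Tool frame: the origin (TCP) lies midway between the tips of the shut fingers; the grasp point (between the pads) lies 19 mm behind it; z points along the fingers, y is the line along which they close (so a half turn about z gives the same grasp; the last joint's range is limited). The gripper opens to 85 mm and grips with 20 to 120 N. Pads are 22 mm wide; open, the fingers measure 114 mm over their backs; the gripper's body (76 mm by 85 mm) begins 54 mm behind the grasp point. The pads swing forward as they close: fully open they stand 13 mm farther back than shut.
Start: joints at [1.181, 0.615, -0.013, 1.423, 0.008, 1.103, -0.04], TCP at [0.231, -0.608, 0.231] pointing down, gripper open.
Joint ranges: [-3.12, 3.12], [-0.3, 2.06], [-1.34, 1.32], [0.26, 2.42], [-1.36, 4.5], [0.01, 1.98], [-2.84, 2.84]. Speed limits (rad/s): [2.79, 2.79, 3.14, 3.14, 3.14, 3.14, 3.14].

### API

Orientations are given as a unit quaternion [w, x, y, z].
In Python, from bench import ctrl gives the robot as it stands.
- The arm moves only by the tool play_rows, never from a script. Its argument "moves" is text: rows parted by semicolons, each of 6 numbers parted by spaces: the shift along the tool's x, y, z in units of 0.02 m (1.0 is 0.02 m), then the turn, a rotation vector about the tool's x, y, z in units of 90 degrees (1.0 is 90 degrees). In form: dx dy dz ax ay az; .... A call has exactly 8 rows; each row shifts and turns the commanded pose from where the row before left it, along the tool's axes as they then stand; what a row does not reach is not made up. A row lasts 1/10 s, in which the tool goes at most 50 mm and 8.59 degrees, less where a joint would pass 70% of its speed; a pose out of reach is approached as far as the arm can. A call with a number of a shift or a turn outside -1 to 1 is refused whole. A call with a gripper value outside its range is refused whole. "hand" is the closure, from 0 (fully open) to 1 (shut), set as the call begins (left out, the last holds). The fingers move at their own pace and stop on an object; "force" is the grip in N (left out, the last holds). Time passes only in rows, so rows that do not move let the fingers close, or fill a call up. It gives the time, the measured TCP pose, the force, the opening and the grip force at its end, in the units of the state.
- ctrl.state(): the state, without advancing time (a new reading comes with each control period).
- ctrl.read_camera(name): name is "scene" or "side" or "wrist"; returns a dict with "image" (384x512x3 uint8, red, green, blue), "fovy" (degrees; the focal length in pixels is half the picture's height over the tangent of half this angle, whatever the lens; pixels are square), "cx", "cy" (the principal point, pixels), "rvec" (rotation vector, rad) and "tvec" (3), from world to camera coordinates, as OpenCV has them. Camera axes: x right, y down, z forward; pixel columns grow to the right and rows downward; lengths in m; the calibration is good to about 2 mm. A picture is of the moment at which its call begins. There is no depth.
- ctrl.finish_job(): hands the job in; it is judged then, once.
The state is a dict: "time": time; "joint_positions": joint angles; "qvel": joint speeds; "tau": joint torques, N m; "ee_pos": TCP position; "eef_rot": TCP orientation; "wrist_force": force on the tool from outside, world axes, zero at the start; "torque": the same for the moment, N m; "grip_width": opening from 0.0 (shut) to 1.0 (fully open); "finger_force": force on a finger pad.
Only numpy, scipy, OpenCV 4.12 (cv2) and the standard library are available. Lean on these libraries where they do the work, as an engineer would, in place of code of your own. Each camera call takes 0.05 s, during which the arm holds its last target. There are 200 camera calls.

### The job

The brass stay is about to be screwed onto the wooden chuck-jaw box, and for that its lid has to be held at its balance point. Take the red-topped turned chuck off the lid and stand it upright in the middle of the cork mat, then swing the lid up by its steel bar until it stands upright over its hinge, where it would fall neither way, without letting it tip over backwards. Finish still holding the lid there with the gripper, motionless, and leave the other pieces on the bench where they are.

Things in the scene. Friction and masses are not known exactly. Their poses are not given: they have to be found in the camera images.
- jawbox: Open-topped pale wooden box with a green-painted lid, fixed to the bench, 140 mm (its x) by 180 mm (its y) by 85 mm high, walls 10 mm. Origin: centre of its underside. Its own x points from the bar side, which faces roughly towards the robot, to the hinge side; the bar and the hinge axis run along its y.
- lid (a joint): Angle of the lid (green board 140 x 180 x 14 mm, about 0.4 kg, its top 99 mm above the bench when closed): 0 closed and level, grows as the bar side swings up. 1.571 (upright) is the balance point: its mass lies in its mid-plane, through the hinge axis. The hinge is nearly frictionless: the lid falls shut below that and falls open beyond it, to a stop at 2.5.
- lid_hinge (a point): Middle of the hinge axis: at the far (box +x) edge of the lid, 70 mm from the box centre, at the mid-plane of the lid, 92 mm above the bench. Fixed to the box.
- lid_bar (a point): Middle of the lid's round steel pull bar: 12 mm thick, parallel to the hinge, 104 mm free between two flat arms, in the lid's mid-plane, 195 mm from the hinge axis, its centre 55 mm out from the lid's edge. 92 mm above the bench with the lid closed, 287 mm upright. A gripper pointing down, closing across it, can stay so all the way as the bar turns in the pads; open at most 50 mm there.
- red_chuck: Loose turned wooden chuck with a red disc on top, standing on the closed lid at the start (its underside 99 mm above the bench), round, about 0.13 kg. Foot 68 mm diameter, 18 mm high; above it the body, 50 mm diameter, from 18 to 70 mm; red disc 42 mm diameter up to 78 mm. Origin: centre of its underside, z up along its axis.
- mat: Square cork mat, 120 x 120 x 4 mm, fixed flat on the bench on the other side of the middle from the box. Origin: centre of its underside (top at 4 mm).
- yellow_chuck: Bystander: turned wooden chuck with a yellow top, 76 mm diameter, 78 mm high, loose. Origin: centre of its underside.
- oil_can: Bystander: blue tin with a white label, 66 mm diameter, 110 mm high, loose. Origin: centre of its underside.
- block_stack: Bystander: eight-cornered wooden blank with a square block on it, about 93 mm across the corners, 76 mm high, loose. Origin: centre of its underside.
Not all that is in view belongs to the job. Leave any turquoise look-alike of the red_chuck alone. There is more than one size of the mat; the one meant has the size given above.

How it is judged:
By the outcome, as a careful person would: the job done as asked, in the order asked, and still so for the second after the job is handed in, while the arm keeps its last pose, push and grip.
It also fails if it takes over 61 s, if anything falls off the work surface, if the arm or the gripper's body presses on something with over 40 N, if the wrist force passes 120 N, or if a joint passes its speed limit or range.

## Working session

There is one attempt and no reset: what is moved stays moved. The work goes in short steps, Python scripts to look and compute and a tool call to move; the robot and the scene stay as the last step left them, time stands still between calls to the robot, and variables do not carry over. Pictures are saved under pics/ and viewed, at most 10 in all, crops included, and the job is handed in when it is done.

Besides the shell and the picture viewer there is one more tool, called as name(argument=value, ...) on one line, values as JSON. play_rows: Moves the arm, as the interface text tells. Shifts and turns lie within -1 to 1; 1 stands for 0.02 m of shift or 90 degrees of turn. Its arguments: {"type":"object","properties":{"moves":{"type":"string"},"hand":{"type":"number"},"force":{"type":"number"}},"required":["moves"]}

```bash
mkdir -p pics; ls
cat > h.py <<'E'
import numpy as np,cv2
from bench import ctrl
def cam(n,save=None):
    c=ctrl.read_camera(n); im=c["image"]
    if save: cv2.imwrite("pics/"+save,im[:,:,::-1])
    np.savez("cam_"+n+".npz",**c); return c
def load(n): return dict(np.load("cam_"+n+".npz"))
def ray(c,u,v):
    f=384/2/np.tan(np.radians(float(c["fovy"]))/2)
    R=cv2.Rodrigues(np.array(c["rvec"],float))[0]; t=np.array(c["tvec"],float).ravel()
    d=R.T@np.array([(u-float(c["cx"]))/f,(v-float(c["cy"]))/f,1.]); return -R.T@t,d
def onz(c,u,v,z):
    o,d=ray(c,u,v); return o+d*(z-o[2])/d[2]
def proj(c,P):
    f=384/2/np.tan(np.radians(float(c["fovy"]))/2)
    R=cv2.Rodrigues(np.array(c["rvec"],float))[0]; t=np.array(c["tvec"],float).ravel()
    q=R@np.array(P,float)+t; return q[:2]/q[2]*f+[float(c["cx"]),float(c["cy"])]
E
python3 - <<'E'
from h import *
a=cam("scene","s0.png");b=cam("side","d0.png")
for c in(a,b): print(c["fovy"],ray(c,256,192))
s=ctrl.state();print(s)
# combine
cv2.imwrite("pics/both.png",np.vstack([a["image"],b["image"]])[:,:,::-1][:, :])
E
```

```text
pics
52.38966152322387 (array([ 1.06232231, -0.82553432,  0.78222069]), array([-0.43825524,  0.69612924, -0.56905477]))
55.735222003949346 (array([0.54403487, 0.88006062, 0.61428848]), array([ 0.0076121 , -0.85480785, -0.51910963]))
{'time': 0.1, 'joint_positions': array([ 1.18149032,  0.61583669, -0.01263779,  1.42475177,  0.00807522,
        1.10341556, -0.04037808]), 'qvel': array([-0.0015741 , -0.00209104, -0.0007625 , -0.0031102 , -0.00049866,
       -0.00128958,  0.00047036]), 'tau': array([ 8.02037357e-04, -4.70382035e+01,  2.60076011e-01, -1.71569449e+01,
        1.01085281e-02,  5.85701549e-03,  2.96066173e-05]), 'ee_pos': array([ 0.23046446, -0.60702513,  0.23024037]), 'eef_rot': array([-1.16211968e-03,  9.83582408e-01,  1.80455676e-01, -2.11132749e-04]), 'wrist_force': array([ 0.74807179, -0.75196261, -0.88965193]), 'torque': array([0.03230735, 0.00790708, 0.08287828]), 'finger_force': 0.0, 'grip_width': 1.0020640014899818}
```

View pics/s0.png

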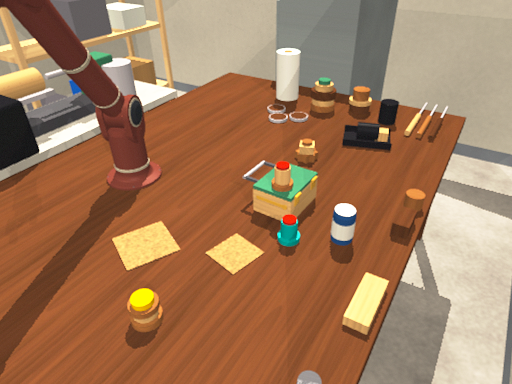

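View pics/d0.png

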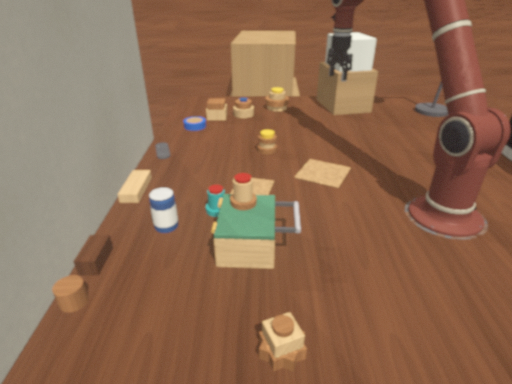

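The scene view shows the red-topped chuck on the green lid at (283,165). A turquoise look-alike, also with a red top, stands on the bench at (289,222). There are two mats, at (146,244) and (235,253), and I still have to measure their sizes. The bar is at (258,170), and the yellow chuck is at (145,308). In the side view the chuck is at (243,180), the look-alike at (216,192) and the bar at (297,217).

Run:
```python
from h import *
a=load("scene");b=load("side")
def comps(c,lo,hi,mn):
    h=cv2.cvtColor(c["image"],cv2.COLOR_RGB2HSV); m=cv2.inRange(h,np.array(lo),np.array(hi))
    n,l,s,ce=cv2.connectedComponentsWithStats(m)
    return [(l==i,s[i],ce[i]) for i in range(1,n) if s[i,4]>mn]
def box(c,m,z):
    ct=max(cv2.findContours(m.astype(np.uint8),0,cv2.CHAIN_APPROX_NONE)[0],key=cv2.contourArea)[:,0]
    P=np.array([onz(c,u,v,z)[:2]*1000 for u,v in ct],np.float32)
    return cv2.minAreaRect(P)
for n,c in(("scene",a),("side",b)):
    print(n)
    for m,s,ce in comps(c,(15,90,120),(30,255,255),250):
        print(" cork?",ce.round(),s[4],box(c,m,.004))
    for m,s,ce in comps(c,(60,80,40),(88,255,255),300):
        print(" green",ce.round(),s[4],box(c,m,.099))
    for lo,hi in(((0,200,120),(6,255,255)),((174,200,120),(180,255,255))):
      for m,s,ce in comps(c,lo,hi,15):
        print(" red",ce.round(1),s[:5],onz(c,*ce,.175).round(4))
S=a["image"][140:260,210:330];D=b["image"][160:280,190:310]
k=lambda x:cv2.resize(x,(400,400),interpolation=cv2.INTER_CUBIC)
cv2.imwrite("pics/crop.png",np.hstack([k(S),k(D)])[:,:,::-1])
```

```text
scene
 cork? [141.  50.] 1742 ((-1806.703369140625, 1667.146240234375), (655.470947265625, 3117.32763671875), 44.07819747924805)
 cork? [20. 63.] 2235 ((-2439.48193359375, 1095.3328857421875), (306.8487854003906, 3159.16357421875), 59.615421295166016)
 cork? [282. 177.] 257 ((487.9755554199219, 269.311279296875), (73.71163177490234, 132.73402404785156), 30.340024948120117)
 cork? [284. 201.] 1307 ((586.2371215820312, 161.90017700195312), (290.63592529296875, 201.9266815185547), 51.070037841796875)
 cork? [145. 245.] 1937 ((320.6929626464844, -266.64569091796875), (156.3111114501953, 159.25779724121094), 63.19629669189453)
 cork? [234. 253.] 1232 ((568.3131713867188, -162.6227264404297), (122.95072174072266, 122.5675277709961), 76.39806365966797)
 cork? [366. 304.] 1243 ((949.7691650390625, -140.65447998046875), (66.31073760986328, 191.4081268310547), 0.03021261841058731)
 cork? [142. 299.] 524 ((466.06549072265625, -420.74371337890625), (72.89727020263672, 72.84262084960938), 30.481178283691406)
 green [286. 182.] 848 ((580.1907348632812, 119.32598114013672), (188.22772216796875, 143
[... 710 characters left out ...]
 -264.3564453125), (170.40869140625, 161.82095336914062), 63.20762252807617)
 cork? [136. 190.] 402 ((955.814453125, -174.41127014160156), (221.12486267089844, 76.76397705078125), 89.40634155273438)
 cork? [250. 191.] 788 ((572.2136840820312, -122.21136474609375), (196.6947784423828, 140.94190979003906), 84.96912384033203)
 cork? [244. 254.] 1703 ((574.6502685546875, 171.06967163085938), (168.7981719970703, 130.39109802246094), 7.677145004272461)
 cork? [283. 338.] 989 ((496.76226806640625, 415.05419921875), (80.09573364257812, 92.70816802978516), 22.518535614013672)
 green [241. 217.] 1590 ((594.5450439453125, 128.33497619628906), (174.8825225830078, 193.6705780029297), 0.27421194314956665)
```

View pics/crop.png

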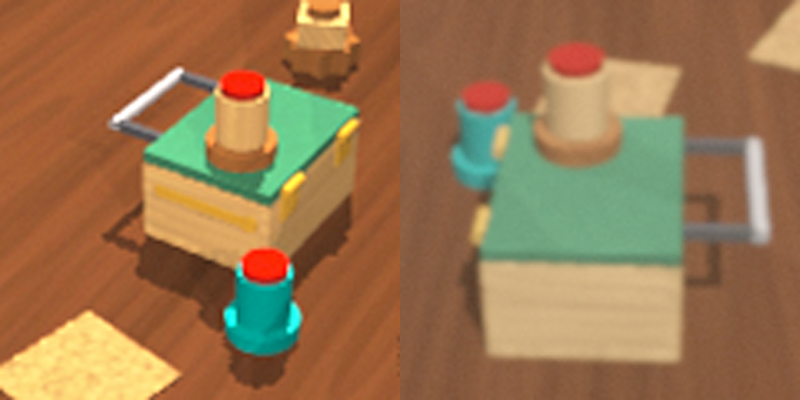

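In the crop, the wooden chuck with the red disc stands on the green lid (scene pixel 282,165), and it's the one to take. The turquoise one (289,219) stays put. The small mat (234,253) measures about 122 mm square, so it matches; the other (145,245) is about 157 mm.

Run:
```python
from h import *
a=load("scene");b=load("side")
for c,e in((a,[(264.6,161),(244.5,177.5)]),(b,[(296.5,202.5),(299.5,231)])):
    P=[onz(c,*p,.092) for p in e]; print("bar",P[0].round(3),P[1].round(3),((P[0]+P[1])/2).round(4))
h=cv2.cvtColor(b["image"],cv2.COLOR_RGB2HSV).astype(int); m=((h[...,0]<8)|(h[...,0]>172))&(h[...,1]>150)&(h[...,2]>110)
n,l,s,ce=cv2.connectedComponentsWithStats(m.astype(np.uint8))
for i in range(1,n):
    if s[i,4]>20: print("red side",ce[i].round(1),s[i],onz(b,*ce[i],.176).round(4))
print("red scene",onz(a,282.3,164.8,.176).round(4))
# green corners, side view rim (top surface), via polygon
for n,c in(("scene",a),("side",b)):
    h=cv2.cvtColor(c["image"],cv2.COLOR_RGB2HSV);m=cv2.inRange(h,(60,60,40),(86,255,255))
    if n=="side":m[:,:218]&=0
    m[:, :]=cv2.morphologyEx(m,cv2.MORPH_OPEN,np.ones((3,3)))
    ct=max(cv2.findContours(m,0,2)[0],key=cv2.contourArea)
    H=cv2.convexHull(ct);q=cv2.approxPolyDP(H,5,True)[:,0]
    print(n,[(tuple(p),onz(c,*p,.099)[:2].round(3)) for p in q])
```

```text
bar [0.457 0.197 0.092] [0.454 0.071 0.092] [0.4555 0.1339 0.092 ]
bar [0.444 0.073 0.092] [0.448 0.197 0.092] [0.4462 0.1349 0.092 ]
red side [242.5 177.1] [234 172  18  11 144] [0.5847 0.0868 0.176 ]
red side [215.3 187.9] [208 184  15   9 101] [0.6472 0.1398 0.176 ]
red scene [0.5883 0.0798 0.176 ]
scene [((np.int32(316), np.int32(172)), array([0.647, 0.21 ])), ((np.int32(291), np.int32(200)), array([0.648, 0.027])), ((np.int32(254), np.int32(187)), array([0.516, 0.031])), ((np.int32(271), np.int32(170)), array([0.512, 0.146])), ((np.int32(297), np.int32(166)), array([0.575, 0.213]))]
side [((np.int32(219), np.int32(194)), array([0.652, 0.042])), ((np.int32(273), np.int32(196)), array([0.506, 0.052])), ((np.int32(273), np.int32(237)), array([0.512, 0.228])), ((np.int32(218), np.int32(236)), array([0.637, 0.225]))]
```

play_rows(moves="1 0 0 0 0 -0.0936;1 0 0 0 0 -0.0936;1 0 0 0 0 -0.0936;1 0 0 0 0 -0.0936;1 0 0 0 0 -0.0936;1 0 0 0 0 -0.0936;1 0 0 0 0 -0.0936;1 0 0 0 0 -0.0936", hand=0, force=40)

```text
time: 0.9
ee_pos: [0.3277, -0.4903, 0.2307]
eef_rot: [-0.0, 0.716, 0.698, 0.0]
wrist_force: [0.5, -0.3, -0.2]
grip_width: 1.005
finger_force: 0.0
```

play_rows(moves="1 0.4 0 0 0 0;1 0.4 0 0 0 0;1 0.4 0 0 0 0;1 0.4 0 0 0 0;1 0.4 0 0 0 0;1 0.4 0 0 0 0;1 0.4 0 0 0 0;1 0.4 0 0 0 0")

```text
time: 1.7
ee_pos: [0.3962, -0.3326, 0.2309]
eef_rot: [-0.001, 0.718, 0.696, -0.0]
wrist_force: [-0.6, 0.2, 1.0]
grip_width: 1.003
finger_force: 0.0
```

play_rows(moves="1 0.4 0 0 0 0;1 0.4 0 0 0 0;1 0.4 0 0 0 0;1 0.4 0 0 0 0;1 0.4 0 0 0 0;1 0.4 0 0 0 0;1 0.4 0 0 0 0;1 0.4 0 0 0 0")

```text
time: 2.5
ee_pos: [0.4652, -0.1749, 0.231]
eef_rot: [-0.0, 0.718, 0.696, -0.0]
wrist_force: [0.8, -0.4, 0.7]
grip_width: 0.997
finger_force: 0.0
```

play_rows(moves="1 0.5 0 0 0 0;1 0.5 0 0 0 0;1 0.5 0 0 0 0;1 0.5 0 0 0 0;1 0.5 0 0 0 0;0.8 0.5 0 0 0 0;0.5 0.2 0 0 0 0;0 0 0 0 0 0")

```text
time: 3.3
ee_pos: [0.5334, -0.05, 0.2311]
eef_rot: [-0.001, 0.717, 0.697, 0.0]
wrist_force: [-0.1, 0.2, -0.0]
grip_width: 1.0
finger_force: 0.0
```

Run:
```python
from h import *
w=cam("wrist","w1.png");s=ctrl.state();print(s["ee_pos"],s["joint_positions"].round(2),ray(w,256,192),w["fovy"])
print(proj(w,s["ee_pos"]))
```

```text
[ 0.53290208 -0.05167055  0.23101641] [ 0.33  0.46 -0.41  1.75  0.22  0.98 -0.19] (array([0.53475168, 0.02323696, 0.3741458 ]), array([-0.00120594, -0.29640519, -0.95517084])) 68.25160161373746
[254.47145574 244.10850627]
```

View pics/w1.png

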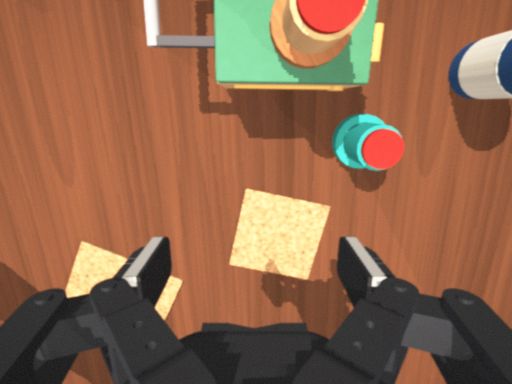

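The wrist view shows the mat at about (280,234), the chuck at (320,10), the turquoise look-alike at (370,145) and the bar's near end at (151,43).

Run:
```python
from h import *
c=load("wrist")
h=cv2.cvtColor(c["image"],cv2.COLOR_RGB2HSV)
m=cv2.inRange(h,(15,90,120),(30,255,255)); n,l,s,ce=cv2.connectedComponentsWithStats(m)
i=l[234,280]
ct=max(cv2.findContours((l==i).astype(np.uint8),0,1)[0],key=cv2.contourArea)[:,0]
print("mat",cv2.minAreaRect(np.array([onz(c,u,v,.004)[:2]*1000 for u,v in ct],np.float32)))
m=cv2.inRange(h,(60,60,40),(86,255,255));m[95:]=0
ys,xs=np.nonzero(m[:,:]);print(xs.min(),xs.max(),ys.max())
for u,v in((217,83),(368,83),(217,2),(151,43),(152,8)): print((u,v),onz(c,u,v,.099 if u!=151 and u!=152 else .092).round(4))
for v in (35,45,55): # foot edges row
    print(v,np.unique(np.nonzero(m[v,200:390])[0]+200)[[0,-1]], [x for x in range(230,380) if m[v,x]==0][:1],[x for x in range(230,380) if m[v,x]==0][-1:])
```

```text
mat ((563.8189697265625, -158.16336059570312), (120.40823364257812, 120.73063659667969), 76.24596405029297)
214 377 83
(217, 83) [0.5016 0.0429 0.099 ]
(368, 83) [0.6393 0.039  0.099 ]
(217, 2) [0.5059 0.1073 0.099 ]
(151, 43) [0.4435 0.079  0.092 ]
(152, 8) [0.4481 0.1065 0.092 ]
35 [215 372] [270] [379]
45 [215 371] [273] [379]
55 [216 370] [279] [379]
```

play_rows(moves="1 0.2 0 0 0 0;1 0.2 0 0 0 0;0.8 0.2 0 0 0 0;0 0 0 0 0 0;0 0 0 0 0 0;0 0 0 0 0 0;0 0 0 0 0 0;0 0 0 0 0 0")

```text
time: 4.15
ee_pos: [0.5469, 0.0027, 0.2313]
eef_rot: [0.0, 0.719, 0.695, -0.0]
wrist_force: [-1.1, -0.1, 0.6]
grip_width: 1.001
finger_force: 0.0
```

Run:
```python
from h import *
w=cam("wrist","w2.png");s=ctrl.state();print(s["ee_pos"])
```

```text
[0.5469665  0.00299665 0.23134051]
```

View pics/w2.png

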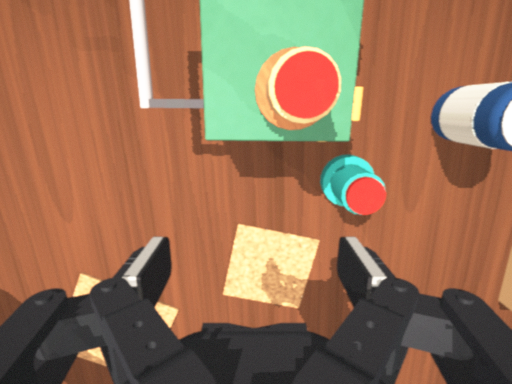

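The chuck's red disc is now fully visible at (305,87), the lid's front corners are at (206,139) and (350,139), and the bar runs from (139,0) to (145,105).

Run:
```python
from h import *
c=load("wrist")
h=cv2.cvtColor(c["image"],cv2.COLOR_RGB2HSV).astype(int)
m=(((h[...,0]<6)|(h[...,0]>174))&(h[...,1]>200)&(h[...,2]>150)).astype(np.uint8)
n,l,s,ce=cv2.connectedComponentsWithStats(m);i=l[87,305]
print("red",ce[i],s[i],onz(c,*ce[i],.177).round(4), (s[i,2]),[onz(c,s[i,0]+k*s[i,2],ce[i][1],.177).round(4) for k in(0,1)])
g=cv2.inRange(h.astype(np.uint8),(60,60,40),(86,255,255))
L=[];Rr=[];B=[];I=c["image"].astype(int).sum(2)
for v in range(0,135,5):
    x=np.nonzero(g[v,190:250])[0]
    L.append(onz(c,190+x[0],v,.099)[:2])
    k=np.nonzero(I[v,110:180]>480)[0]
    if v<98 and len(k): B.append(onz(c,110+k.mean(),v,.092)[:2])
for n,X in(("edge",L),("bar",B)):
    X=np.array(X);p=np.polyfit(X[:,1],X[:,0],1);r=X[:,0]-np.polyval(p,X[:,1]);print(n,p,"x at .08,.134",np.polyval(p,[.08,.134]),r.std(), X[:,1].min(),X[:,1].max())
for u in(215,250,330,345):
    y=np.nonzero(g[100:160,u])[0][-1]+100;print("front",onz(c,u,y,.099))
for v in(10,60,120): x=np.nonzero(g[v,300:380])[0][-1]+300;print("hinge",onz(c,x,v,.099))
print("barend",onz(c,145,107,.092))
```

```text
red [255.5 191.5] [     0      0    512    384 196608] [0.5478 0.015  0.177 ] 512 [array([0.3616, 0.0212, 0.177 ]), array([0.7347, 0.0087, 0.177 ])]
edge [0.04037141 0.49957436] x at .08,.134 [0.50280407 0.50498413] 0.0003173422252586816 0.05387363244853096 0.16191673790289252
bar [0.04231743 0.44186545] x at .08,.134 [0.44525084 0.44753599] 0.0001960068147038747 0.08775051056090578 0.16596941592773978
front [0.51010383 0.04507548 0.099     ]
front [0.54381629 0.0439458  0.099     ]
front [0.62091683 0.04040481 0.099     ]
front [0.63634934 0.02331269 0.099     ]
hinge [0.6425842  0.14990478 0.099     ]
hinge [0.64194175 0.11067905 0.099     ]
hinge [0.63900786 0.05858955 0.099     ]
barend [0.4443431  0.07686484 0.092     ]
```

Run:
```python
from h import *
c=load("wrist");h=cv2.cvtColor(c["image"],cv2.COLOR_RGB2HSV).astype(int);print(h[87,305])
m=(((h[...,0]<9)|(h[...,0]>170))&(h[...,1]>200)&(h[...,2]>195)).astype(np.uint8)
n,l,s,ce=cv2.connectedComponentsWithStats(m)
for i in range(1,n):
  if s[i,4]>300: print(ce[i],s[i],onz(c,*ce[i],.177).round(4),[onz(c,s[i,0]+k*s[i,2],ce[i][1],.177).round(4) for k in(0,1)])
```

```text
[  2 179 254]
```

Run:
```python
from h import *
c=load("wrist");h=cv2.cvtColor(c["image"],cv2.COLOR_RGB2HSV).astype(int)
m=(((h[...,0]<6)|(h[...,0]>170))&(h[...,1]>150)&(h[...,2]>195)).astype(np.uint8)
n,l,s,ce=cv2.connectedComponentsWithStats(m)
for i in range(1,n):
  if s[i,4]>300: print(ce[i],s[i],onz(c,*ce[i],.177).round(4),[onz(c,s[i,0]+k*s[i,2],ce[i][1],.177).round(4) for k in(0,1)])
s=ctrl.state();print(s["ee_pos"],s["eef_rot"])
```

```text
[306.31134969  84.44723926] [ 275   52   63   66 3260] [0.5833 0.0873 0.177 ] [array([0.5629, 0.0879, 0.177 ]), array([0.6041, 0.0866, 0.177 ])]
[365.74574754 195.79140555] [ 347  178   39   37 1117] [0.6283 0.009  0.177 ] [array([0.6146, 0.0095, 0.177 ]), array([0.6432, 0.0085, 0.177 ])]
[0.5469665  0.00299665 0.23134051] [ 6.55217377e-05  7.18668571e-01  6.95352759e-01 -1.44066942e-04]
```

play_rows(moves="0.85 0.34 0 0 0 0;0.85 0.34 0 0 0 0;0.85 0.33 0 0 0 0;0.85 0.33 0 0 0 0;0.87 0.34 0 0 0 0;0 0 0 0 0 0;0 0 0 0 0 0;0 0 0 0 0 0")

```text
time: 5.0
ee_pos: [0.5831, 0.0863, 0.2312]
eef_rot: [0.0, 0.719, 0.695, -0.001]
wrist_force: [-0.1, 0.5, -0.4]
grip_width: 0.999
finger_force: 0.0
```

play_rows(moves="0 0 0.7 0 0 0;0 0 0.8 0 0 0;0 0 0.8 0 0 0;0 0 0.8 0 0 0;0 0 0.8 0 0 0;0 0 0.7 0 0 0;0 0 0.5 0 0 0;0 0 0 0 0 0")

```text
time: 5.8
ee_pos: [0.5824, 0.0872, 0.1279]
eef_rot: [-0.001, 0.718, 0.696, -0.001]
wrist_force: [0.4, -0.8, 0.1]
grip_width: 0.995
finger_force: 0.0
```

play_rows(moves="0 0 0 0 0 0;0 0 0 0 0 0;0 0 0 0 0 0;0 0 0 0 0 0;0 0 0 0 0 0;0 0 0 0 0 0;0 0 0 0 0 0;0 0 0 0 0 0", hand=1, force=40)

```text
time: 6.6
ee_pos: [0.5841, 0.0883, 0.1304]
eef_rot: [0.001, 0.718, 0.696, 0.001]
wrist_force: [1.4, -0.0, 5.8]
grip_width: 0.574
finger_force: 42.0
```

play_rows(moves="0 0 -0.4 0 0 0;0 0 -0.6 0 0 0;0 0 -0.7 0 0 0;0 0 -0.5 0 0 0;-0.4 0 0 0 0 0;-0.8 0 0 0 0 0;-1 -0.05 0 0 0 0;-1 -0.1 0 0 0 0")

```text
time: 7.4
ee_pos: [0.5775, 0.0214, 0.1723]
eef_rot: [-0.0, 0.719, 0.695, -0.001]
wrist_force: [-0.3, 0.2, -1.7]
grip_width: 0.577
finger_force: 41.7
```

play_rows(moves="-1 -0.1 0 0 0 0;-1 -0.1 0 0 0 0;-1 -0.1 0 0 0 0;-1 -0.1 0 0 0 0;-1 0 0 0 0 0;-1 0 0 0 0 0;-1 0 0 0 0 0;-0.8 0 0 0 0 0")

```text
time: 8.2
ee_pos: [0.5639, -0.135, 0.1723]
eef_rot: [-0.001, 0.719, 0.695, -0.001]
wrist_force: [-0.3, 0.6, -1.8]
grip_width: 0.576
finger_force: 41.7
```

play_rows(moves="-0.8 0 0 0 0 0;-0.6 0 0 0 0 0;-0.4 0 0 0 0 0;-0.2 0 0 0 0 0;0 0 0 0 0 0;0 0 0 0 0 0;0 0 0 0 0 0;0 0 0 0 0 0")

```text
time: 9.0
ee_pos: [0.5643, -0.1705, 0.1734]
eef_rot: [-0.0, 0.718, 0.696, 0.0]
wrist_force: [-0.3, 0.2, -1.2]
grip_width: 0.575
finger_force: 41.7
```

play_rows(moves="0.3 0 0.5 0 0 0;0.25 0 0.9 0 0 0;0 0 1 0 0 0;0 0 1 0 0 0;0 0 1 0 0 0;0 0 1 0 0 0;0 0 0.6 0 0 0;0 0 0.4 0 0 0")

```text
time: 9.8
ee_pos: [0.5639, -0.1597, 0.044]
eef_rot: [-0.001, 0.718, 0.696, -0.0]
wrist_force: [-0.3, -0.2, -1.6]
grip_width: 0.577
finger_force: 41.7
```

play_rows(moves="0 0 0.2 0 0 0;0 0 0.1 0 0 0;0 0 0.05 0 0 0;0 0 0 0 0 0;0 0 0 0 0 0;0 0 0 0 0 0;0 0 0 0 0 0;0 0 0 0 0 0")

```text
time: 10.6
ee_pos: [0.5645, -0.1604, 0.0385]
eef_rot: [0.0, 0.718, 0.696, 0.0]
wrist_force: [0.8, 0.4, -1.1]
grip_width: 0.577
finger_force: 41.7
```

Not down yet (the force hasn't changed), so I'll lower it gently.

play_rows(moves="0 0 0.04 0 0 0;0 0 0.04 0 0 0;0 0 0.03 0 0 0;0 0 0.03 0 0 0;0 0 0.02 0 0 0;0 0 0 0 0 0;0 0 0 0 0 0;0 0 0 0 0 0")

```text
time: 11.4
ee_pos: [0.5644, -0.1604, 0.0354]
eef_rot: [0.0, 0.718, 0.696, -0.0]
wrist_force: [-1.6, 0.6, 4.0]
grip_width: 0.575
finger_force: 42.1
```

play_rows(moves="0 0 0 0 0 0;0 0 0 0 0 0;0 0 0 0 0 0;0 0 0 0 0 0;0 0 0 0 0 0;0 0 0 0 0 0;0 0 0 0 0 0;0 0 0 0 0 0", hand=0)

```text
time: 12.2
ee_pos: [0.5645, -0.1604, 0.0351]
eef_rot: [-0.0, 0.718, 0.696, 0.0]
wrist_force: [-1.3, 0.2, -0.8]
grip_width: 1.001
finger_force: 0.0
```

play_rows(moves="0 0 -0.4 0 0 0;0 0 -0.8 0 0 0;0 0 -1 0 0 0;0 0 -1 0 0 0;0 0 -1 0 0 0;0 0 -1 0 0 0;0 0 -1 0 0 0;0 0 -0.5 0 0 0")

```text
time: 13.0
ee_pos: [0.5654, -0.1605, 0.1716]
eef_rot: [0.002, 0.718, 0.696, 0.001]
wrist_force: [0.3, 0.1, 1.2]
grip_width: 1.001
finger_force: 0.0
```

Run:
```python
from h import *
a=cam("scene","s1.png");b=cam("side","d1.png");w=cam("wrist","w3.png")
print(ctrl.state()["ee_pos"])
h=cv2.cvtColor(a["image"],cv2.COLOR_RGB2HSV)
n,l,s,ce=cv2.connectedComponentsWithStats(cv2.inRange(h,(0,200,120),(6,255,255)))
for i in range(1,n):
    if s[i,4]>15: print(ce[i].round(1),s[i],onz(a,*ce[i],.081).round(4))
cv2.imwrite("pics/c1.png",np.hstack([cv2.resize(a["image"][130:280,170:330],(400,375)),cv2.resize(w["image"],(400,375))])[:,:,::-1])
```

```text
[ 0.56458915 -0.16050631  0.16959729]
[289.2 219.1] [283 215  14  10 111] [ 0.6761 -0.0361  0.081 ]
[232.3 232.5] [225 227  15  12 144] [ 0.5685 -0.1671  0.081 ]
```

View pics/c1.png

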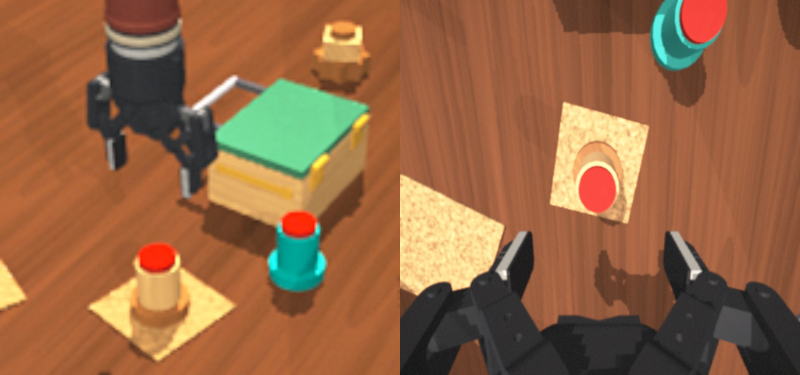

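The chuck stands upright in the middle of the mat: the scene crop has it at (157,290), and the wrist view shows the foot centred. The other pieces haven't moved. Next is the bar.

play_rows(moves="0.5 -0.2 0 0 0 0;0.9 -0.4 0 0 0 0;1 -0.45 0 0 0 0;1 -0.45 0 0 0 0;1 -0.45 0 0 0 0;1 -0.45 0 0 0 0;1 -0.45 0 0 0 0;1 -0.45 0 0 0 0", hand=0.48)

```text
time: 13.95
ee_pos: [0.5014, -0.0088, 0.168]
eef_rot: [-0.001, 0.718, 0.696, -0.001]
wrist_force: [-0.4, 1.0, 0.3]
grip_width: 0.523
finger_force: 0.0
```

play_rows(moves="1 -0.4 0 0 0 0;1 -0.4 0 0 0 0;1 -0.4 0 0 0 0;1 -0.4 0 0 0 0;1 -0.4 0 0 0 0;1 -0.4 0 0 0 0;0.9 -0.4 0 0 0 0;0.4 -0.2 0 0 0 -0.005")

```text
time: 14.75
ee_pos: [0.4457, 0.1397, 0.1684]
eef_rot: [-0.001, 0.714, 0.7, -0.001]
wrist_force: [-0.2, -1.1, -0.6]
grip_width: 0.517
finger_force: 0.0
```

play_rows(moves="0 0 0 0 0 0;0 0 0 0 0 0;0 0 0 0 0 0;0 0 0 0 0 0;0 0 0 0 0 0;0 0 0 0 0 0;0 0 0 0 0 0;0 0 0 0 0 0")

```text
time: 15.55
ee_pos: [0.4479, 0.1374, 0.1692]
eef_rot: [-0.0, 0.716, 0.699, 0.0]
wrist_force: [0.6, 0.2, -0.5]
grip_width: 0.519
finger_force: 0.0
```

play_rows(moves="0 0.02 0.5 0 0 0.011;0 0 0.8 0 0 0;0 0 0.9 0 0 0;0 0 0.9 0 0 0;0 0 0.8 0 0 0;0 0 0.6 0 0 0;0 0 0.3 0 0 0;0 0 0 0 0 0")

```text
time: 16.35
ee_pos: [0.4476, 0.1373, 0.0722]
eef_rot: [-0.0, 0.722, 0.692, -0.001]
wrist_force: [0.2, -0.2, -0.7]
grip_width: 0.52
finger_force: 0.0
```

play_rows(moves="0 0 0 0 0 0;0 0 0 0 0 0;0 0 0 0 0 0;0 0 0 0 0 0;0 0 0 0 0 0;0 0 0 0 0 0;0 0 0 0 0 0;0 0 0 0 0 0", hand=1, force=30)

```text
time: 17.15
ee_pos: [0.4496, 0.1376, 0.0737]
eef_rot: [0.001, 0.722, 0.692, 0.001]
wrist_force: [4.3, -1.0, 5.6]
grip_width: 0.128
finger_force: 30.1
```

The bar is gripped: the opening is about 11 mm. I'll swing it along an arc of 195 mm radius about the hinge, using tool y and −z.

play_rows(moves="0 0.008 -0.383 0 0 0;0 0.023 -0.382 0 0 0;0 0.038 -0.381 0 0 0;0 0.053 -0.379 0 0 0;0 0.067 -0.377 0 0 0;0 0.082 -0.374 0 0 0;0 0.097 -0.371 0 0 0;0 0.111 -0.366 0 0 0")

```text
time: 17.95
ee_pos: [0.4586, 0.1372, 0.1331]
eef_rot: [-0.0, 0.722, 0.692, 0.001]
wrist_force: [5.8, 1.3, -4.4]
grip_width: 0.129
finger_force: 29.4
```

play_rows(moves="0 0.125 -0.362 0 0 0;0 0.14 -0.357 0 0 0;0 0.154 -0.351 0 0 0;0 0.167 -0.345 0 0 0;0 0.181 -0.338 0 0 0;0 0.194 -0.33 0 0 0;0 0.206 -0.323 0 0 0;0 0.219 -0.314 0 0 0")

```text
time: 18.75
ee_pos: [0.4847, 0.136, 0.1877]
eef_rot: [-0.001, 0.721, 0.693, -0.001]
wrist_force: [2.0, 1.3, -3.8]
grip_width: 0.124
finger_force: 29.2
```

play_rows(moves="0 0.231 -0.305 0 0 0;0 0.243 -0.296 0 0 0;0 0.254 -0.286 0 0 0;0 0.265 -0.276 0 0 0;0 0.276 -0.265 0 0 0;0 0.286 -0.254 0 0 0;0 0.296 -0.243 0 0 0;0 0.305 -0.231 0 0 0")

```text
time: 19.55
ee_pos: [0.5255, 0.1343, 0.232]
eef_rot: [-0.002, 0.721, 0.693, -0.003]
wrist_force: [-8.2, 0.5, 6.0]
grip_width: 0.129
finger_force: 29.4
```

play_rows(moves="0 0.314 -0.219 0 0 0;0 0.323 -0.206 0 0 0;0 0.33 -0.194 0 0 0;0 0.338 -0.181 0 0 0;0 0.345 -0.167 0 0 0;0 0.351 -0.154 0 0 0;0 0.357 -0.14 0 0 0;0 0.362 -0.125 0 0 0")

```text
time: 20.35
ee_pos: [0.583, 0.132, 0.2607]
eef_rot: [0.0, 0.721, 0.692, 0.0]
wrist_force: [-3.7, 0.5, 6.4]
grip_width: 0.125
finger_force: 31.0
```

play_rows(moves="0 0.366 -0.111 0 0 0;0 0.371 -0.097 0 0 0;0 0.374 -0.082 0 0 0;0 0.377 -0.067 0 0 0;0 0.379 -0.053 0 0 0;0 0.28 -0.028 0 0 0;0 0.18 -0.014 0 0 0;0 0.1 -0.006 0 0 0")

```text
time: 21.15
ee_pos: [0.6327, 0.1299, 0.2688]
eef_rot: [0.001, 0.722, 0.692, 0.001]
wrist_force: [-1.2, 0.6, 5.7]
grip_width: 0.128
finger_force: 32.0
```

play_rows(moves="0 0 0 0 0 0;0 0 0 0 0 0;0 0 0 0 0 0;0 0 0 0 0 0;0 0 0 0 0 0;0 0 0 0 0 0;0 0 0 0 0 0;0 0 0 0 0 0")

```text
time: 21.95
ee_pos: [0.6326, 0.1299, 0.2688]
eef_rot: [0.001, 0.722, 0.692, 0.001]
wrist_force: [-2.1, 0.1, 4.7]
grip_width: 0.123
finger_force: 32.0
```

Run:
```python
from h import *
s=ctrl.state();print({k:np.round(s[k],4) for k in("time","ee_pos","eef_rot","wrist_force","grip_width")})
a=cam("scene");b=cam("side","d2.png");w=cam("wrist")
# predicted upright lid edge points
x=np.array([.9991,-.042,0]);y=np.array([.042,.9991,0]);H=np.array([.6444,.1296,.092])
for n,c in(("scene",a),("side",b)):
    print(n,[proj(c,H+y*sy+np.array([0,0,z])).round(1).tolist() for sy in(-.09,.09) for z in(0,.14)])
cv2.imwrite("pics/c2.png",np.hstack([cv2.resize(a["image"][100:230,220:350],(400,400)),cv2.resize(b["image"][130:260,170:300],(400,400))])[:,:,::-1])
```

```text
{'time': np.float64(21.95), 'ee_pos': array([0.6326, 0.1299, 0.2688]), 'eef_rot': array([0.0009, 0.7216, 0.6923, 0.0013]), 'wrist_force': array([-2.1491,  0.0964,  4.666 ]), 'grip_width': np.float64(0.1232)}
scene [[290.5, 199.1], [292.3, 158.8], [317.4, 172.6], [320.8, 134.7]]
side [[223.4, 195.7], [220.6, 148.6], [213.6, 236.8], [209.3, 184.3]]
```

View pics/c2.png

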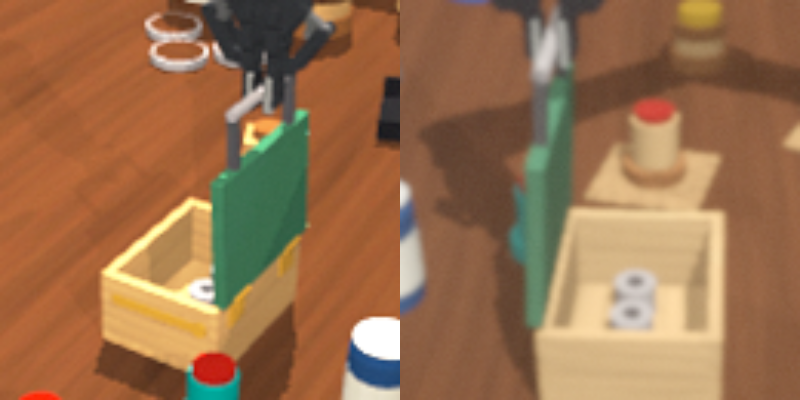

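The lid is swung up, with the bar still in the gripper and the chuck standing on the mat. By the readings it's about 3.5° short of upright, so I'll finish the swing slowly.

play_rows(moves="0 0.1 -0.01 0 0 0;0 0.14 -0.01 0 0 0;0 0.14 -0.005 0 0 0;0 0.1 0 0 0 0;0 0.06 0 0 0 0;0 0.03 0 0 0 0;0 0 0 0 0 0;0 0 0 0 0 0")

```text
time: 22.9
ee_pos: [0.6435, 0.1294, 0.2689]
eef_rot: [0.0, 0.722, 0.692, 0.001]
wrist_force: [-1.3, 0.5, 4.1]
grip_width: 0.126
finger_force: 32.2
```

play_rows(moves="0 0 0 0 0 0;0 0 0 0 0 0;0 0 0 0 0 0;0 0 0 0 0 0;0 0 0 0 0 0;0 0 0 0 0 0;0 0 0 0 0 0;0 0 0 0 0 0")

```text
time: 23.7
ee_pos: [0.6435, 0.1295, 0.2689]
eef_rot: [0.0, 0.722, 0.692, 0.001]
wrist_force: [-1.4, 1.0, 4.9]
grip_width: 0.127
finger_force: 32.2
```

Run:
```python
from h import *
s=ctrl.state();print({k:np.round(s[k],4) for k in("time","ee_pos","eef_rot","wrist_force","grip_width","qvel")})
b=cam("side");a=cam("scene")
# side view: end face of lid is lit differently; take left & right extent of green per row
for n,c,xs in(("side",b,(200,240)),("scene",a,(275,330))):
    g=cv2.inRange(cv2.cvtColor(c["image"],cv2.COLOR_RGB2HSV),(60,60,40),(86,255,255))
    cv2.imwrite("pics/g.png",g)
    for v in range(130,245,8):
        x=np.nonzero(g[v,xs[0]:xs[1]])[0]
        if len(x): print(n,v,x[0]+xs[0],x[-1]+xs[0],len(x),end=" | ")
    print()
H=np.array([.6444,.1296,.092]);y=np.array([.042,.9991,0]);x=np.array([.9991,-.042,0])
for k in(-.007,.007):
  print([proj(b,H+y*.09+x*k+np.array([0,0,z])).round(1).tolist() for z in(0,.07,.14)],[proj(a,H-y*.09+x*k+np.array([0,0,z])).round(1).tolist() for z in(0,.07,.14)])
cv2.imwrite("pics/c3.png",np.hstack([cv2.resize(a["image"][110:210,260:340],(400,500)),cv2.resize(b["image"][140:240,180:260],(400,500))])[:,:,::-1])
```

```text
{'time': np.float64(23.7), 'ee_pos': array([0.6435, 0.1295, 0.2689]), 'eef_rot': array([4.000e-04, 7.216e-01, 6.923e-01, 7.000e-04]), 'wrist_force': array([-1.4371,  1.0403,  4.9463]), 'grip_width': np.float64(0.127), 'qvel': array([-0.0001, -0.0004,  0.0002, -0.0003, -0.0009,  0.0008, -0.0012])}
side 162 214 222 9 | side 170 214 222 9 | side 178 210 222 13 | side 186 208 222 11 | side 194 208 217 9 | side 202 209 214 6 | side 210 206 215 10 | side 218 211 215 5 | side 226 211 216 6 | side 234 213 214 2 | 
scene 138 318 321 4 | scene 146 307 320 14 | scene 154 301 320 20 | scene 162 291 319 29 | scene 170 291 318 28 | scene 178 291 313 23 | scene 186 290 306 17 | scene 194 290 297 8 | scene 226 297 297 1 | scene 234 277 299 2 | scene 242 279 298 2 | 
[[216.6, 236.9], [214.7, 211.8], [212.6, 184.4]] [[288.5, 198.3], [289.3, 178.9], [290.2, 158.1]]
[[210.6, 236.7], [208.4, 211.7], [206.0, 184.2]] [[292.5, 199.8], [293.5, 180.3], [294.5, 159.4]]
```

View pics/c3.png

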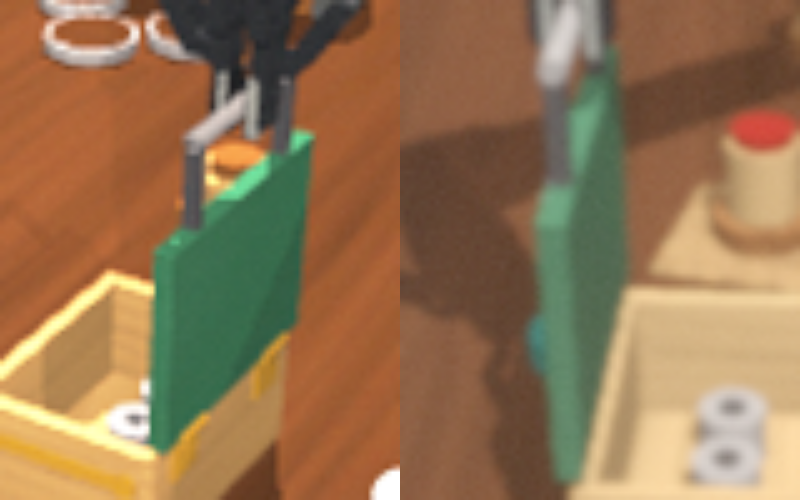

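The lid looks upright in both views: in the side crop the end face runs from (550,215) to (568,475), and vertical would be nearly the same line. I'll nudge it by the last 0.8 mm and let it settle.

play_rows(moves="0 0.025 0 0 0 0;0 0.02 0 0 0 0;0 0 0 0 0 0;0 0 0 0 0 0;0 0 0 0 0 0;0 0 0 0 0 0;0 0 0 0 0 0;0 0 0 0 0 0")

```text
time: 24.6
ee_pos: [0.6445, 0.1294, 0.2688]
eef_rot: [0.0, 0.722, 0.692, 0.001]
wrist_force: [-0.7, 1.4, 5.0]
grip_width: 0.125
finger_force: 32.3
```

play_rows(moves="0 0 0 0 0 0;0 0 0 0 0 0;0 0 0 0 0 0;0 0 0 0 0 0;0 0 0 0 0 0;0 0 0 0 0 0;0 0 0 0 0 0;0 0 0 0 0 0")

```text
time: 25.4
ee_pos: [0.6445, 0.1294, 0.2688]
eef_rot: [0.0, 0.722, 0.692, 0.001]
wrist_force: [0.1, 0.7, 5.9]
grip_width: 0.128
finger_force: 32.3
```

```bash
python3 -c "
from bench import ctrl
print(ctrl.finish_job())"
```

```text
the job is handed in; nothing more can be done
None
```

I handed the job in at 25.4 s of the 61 s allowed: the red-topped chuck stands upright in the middle of the 120 mm mat, and the gripper holds the lid still at its balance point by the bar, within about 1° by my measurements; the hand-in returned no verdict.

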